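# Turn the notions carousel and fetch the tall thread spool

### The job

Turn the notions carousel by the wooden bar on top until the compartment with the tall, slim thread spool is at the open front of the clear dust cover, facing the robot. Then take that spool out and stand it upright in the shallow white dish on the table.

Things in the scene. Friction and masses are not known exactly. Their poses are not given: they have to be found in the camera images.
- handle (a point): Centre of the wooden grip bar on the carousel's vertical axis: 60 mm long (point x), 14 thick (y), 40 tall (z), top 147 mm above the table. Pinch it across its thickness and turn: the tray turns with it, over 170 degrees either way, light friction (0.05 N m), stays where left. Tray 276 mm across, floor 22 mm and rim and walls 32 mm above the table; 5 equal compartments, one thing in each.
- front (a point): Fixed point at the open front, on the tray floor, 95 mm from the carousel's axis: the middle of the compartment that faces forward. Its x axis points to the carousel's axis. A fixed clear cover (top 90 mm above the table, below the bar) roofs the tray's rear and sides up to 35 mm in front of the axis. The 300 mm square base board is 12 mm thick.
- spool_mid (a point): Centre of the tall slim thread spool: upright cylinder 30 mm wide, 55 tall with its 42 wide, 6 thick steel foot; 70 g. It starts in the left or right compartment, 95 mm from the axis, 55 to 90 degrees from the front, a squat spool (48 wide, 34 tall) opposite. Once in front, grip its upper half, fingers closing square to the line to the axis (the bar is behind), opened about 60 mm.
- dish_floor (a point): Middle of the inner floor of the shallow round white dish, 5 mm above the table. The dish is fixed, 110 mm across, its rim 18 mm above the table, flat inside over about 85 mm across.

How it is judged (in metres and radians):
On the way:
1. the tall spool, still standing in its compartment, has been turned to the open front of the carousel (within 30 mm of the middle of the front) (horizontal distance between spool_mid and front below 0.03 m and height (world z) of spool_mid below 0.056 m and angle between spool_mid's own z axis and vertical below 0.2 rad), for 0.2 s.
At the end, for the whole second after the job is handed in: The tall spool stands upright (within 10 degrees) and at rest on the floor of the shallow dish, its axis within 35 mm of the dish's middle (horizontal distance between spool_mid and dish_floor below 0.035 m and z of spool_mid in the frame of dish_floor between 0.02 and 0.036 m and angle between spool_mid's own z axis and vertical below 0.17 rad and linear speed of spool below 0.02 m/s); the robot touches nothing.
It also fails if it takes over 54 s, if anything falls off the work surface, if the arm or the gripper's body presses on something with over 40 N, if the wrist force passes 120 N, or if a joint passes its speed limit or range.

### The arm

A 7-joint arm with a two-finger parallel gripper is mounted at the origin on the work surface. World frame = base frame: x ahead of the robot, y to its left, z up, the work surface at z = 0. Lengths are in m, angles in degrees, forces in N, time in s.
With the tool pointing down it reaches from about 0.35 to 0.9 m from the base axis. Payload 7.2 kg.
Tool frame: the origin (TCP) lies between the finger pads; the fingertips stand ctrl.finger_overhang ahead of it and the grasp point (between the pads) lies 11 mm behind it (ctrl.finger_overhang is the distance from the TCP to the fingertips, in m); y points along the fingers, x is the direction in which the jaws open and shut, and the axes are right-handed (so a half turn about y gives the same grasp; the last joint's range is limited). The gripper opens to 85 mm and grips with 20 to 120 N. Pads are 22 mm wide; open, the fingers measure 114 mm over their backs; the gripper's body (76 mm by 85 mm) begins 54 mm behind the grasp point. The pads swing forward as they close: fully open they stand 13 mm farther back than shut.
Start: joints at [-77.418, 23.554, -0.728, 91.456, 0.321, 64.991, -4.71], TCP at [0.177, 0.599, 0.239] pointing down, gripper open.
Joint ranges: [-169.25, 169.25], [-16.82, 113.86], [-84.01, 82.57], [7.8, 145.47], [-59.2, 239.2], [7.22, 106.19], [-163.78, 163.78]. Speed limits (degrees/s): [136.94, 136.94, 172.46, 172.46, 180, 180, 180].

### API

Orientations are given as [roll, pitch, yaw] about the fixed x, y, z axes, in that order (R = Rz(yaw) Ry(pitch) Rx(roll)).
In Python, from plant import ctrl gives the robot as it stands.
- The arm moves only by the shell command python3 -m inch 'ROWS' [OPENING] [FORCE]. ROWS is text: rows parted by semicolons, each of 6 numbers parted by spaces: the shift along the tool's x, y, z in cm, then the turn, a rotation vector about the tool's x, y, z in degrees. In form: tx ty tz ax ay az; .... A call has 1 to 8 rows; each row shifts and turns the commanded pose from where the row before left it, along the tool's axes as they then stand; what a row does not reach is not made up. A row lasts 1/8 s, in which the tool goes at most 62.5 mm and 10.7 degrees, less where a joint would pass 70% of its speed; a pose out of reach is approached as far as the arm can. A call with a gripper value outside its range is refused whole. OPENING is the opening, from 0 (shut) to 1 (fully open), set as the call begins (- or left out, the last holds). The fingers move at their own pace and stop on an object; FORCE is the grip in N (left out, the last holds). Time passes only in rows, so rows that do not move let the fingers close. It gives the time, the measured TCP pose, the force and the opening at its end, in the units of the state.
- ctrl.observe(): the state, without advancing time (a new reading comes with each control period).
- ctrl.camera(name): name is "side" or "top"; returns a dict with "image" (420x560x3 uint8, red, green, blue), "depth" (420x560 float32, m along the optical axis (not along the pixel's ray), 0 where there is no reading), "fx", "fy", "cx", "cy" (pixels), "R" (3x3) and "t" (3): a world point X has camera coordinates R X + t. Camera axes: x right, y down, z forward; pixel columns grow to the right and rows downward; lengths in m; the calibration is good to about 2 mm. A picture is of the moment at which its call begins.
- ctrl.hand_in(): hands the job in, once; it reports no verdict.
The state is a dict: "time_s": time; "joints": joint angles; "dq": joint speeds; "joint_torque": joint torques, N m; "eef_pos": TCP position; "tcp_rot": TCP orientation; "wrist_force": force on the tool from outside, world axes, zero at the start; "ft_torque": the same for the moment, N m; "finger_gap": finger opening in m.
Only numpy, scipy, OpenCV 4.12 (cv2) and the standard library are available. Lean on these libraries where they do the work, as an engineer would, in place of code of your own. Each camera call takes 0.05 s, during which the arm holds its last target.

## Working session

There is one attempt and no reset: what is moved stays moved. The work goes in short steps, Python scripts to look and compute and a shell command to move; the robot and the scene stay as the last step left them, time stands still between calls to the robot, and variables do not carry over. Pictures are saved under pics/ and viewed, and the job is handed in when it is done.

```bash
ls; mkdir -p pics; python3 - <<'E'
from plant import ctrl
import cv2,numpy as np,pickle
print(ctrl.observe(), ctrl.finger_overhang)
for n in ["side","top"]:
    c=ctrl.camera(n); pickle.dump(c,open(f'{n}0.pkl','wb'))
    cv2.imwrite(f'pics/{n}0.png',c['image'][:,:,::-1]); print(n,c['fx'],c['cx'],c['cy'],c['R'],c['t'])
E
```

```text
pics
{'time_s': 0.0, 'joints': array([-77.41782708,  23.60199943,  -0.72621377,  91.50613221,
         0.32324264,  64.99174783,  -4.70897093]), 'dq': array([-0.06962003,  0.04599265,  0.10399218,  0.12396518, -0.0136037 ,
       -0.00346037,  0.08718915]), 'joint_torque': array([-9.76933952e-04, -6.00622272e+01,  6.81875031e-01, -2.99418265e+01,
        1.38598768e-02,  1.03633126e-02, -3.61663169e-06]), 'eef_pos': array([0.17733214, 0.59878273, 0.23841685]), 'tcp_rot': array([-90.00997391,   0.09735508,  73.51146848]), 'wrist_force': array([0.5370955 , 0.63451446, 1.07679061]), 'ft_torque': array([-0.01501016, -0.03232236, -0.02571436]), 'finger_gap': 0.08528748723665361} 0.008
side 381.4074471480246 272.8777671142126 206.72605016374098 [[-0.97437126 -0.22492    -0.00341273]
 [-0.11310794  0.50299373 -0.85685699]
 [ 0.19444085 -0.83451082 -0.51554287]] [0.5454808  0.12719273 0.65379073]
top 410.8597804740578 278.3503292814146 205.98031451038418 [[ 0.01626289 -0.99908059 -0.03966737]
 [-0.99501941 -0.01226914 -0.09892346]
 [ 0.09834582  0.04107858 -0.9943041 ]] [0.05542317 0.52674003 0.74494958]
```

View pics/side0.png

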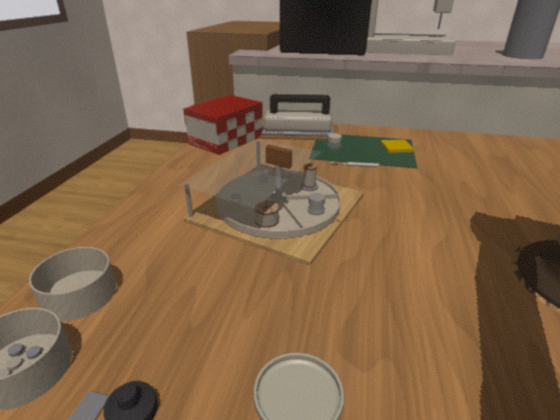

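View pics/top0.png

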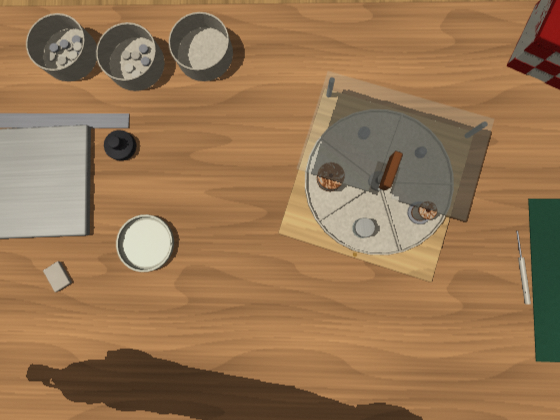

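```bash
cat > h.py <<'E'
import cv2,numpy as np,pickle
def load(n): return pickle.load(open(n+'.pkl','rb'))
def ray(c,u,v,z):
    d=c['R'].T@np.array([(u-c['cx'])/c['fx'],(v-c['cy'])/c['fy'],1]); o=-c['R'].T@c['t']
    return o+d*(z-o[2])/d[2]
def proj(c,X):
    p=c['R']@np.array(X)+c['t']; return c['fx']*p[0]/p[2]+c['cx'],c['fy']*p[1]/p[2]+c['cy']
def dep(c,u,v):
    z=c['depth'][int(v),int(u)]; return c['R'].T@(z*np.array([(u-c['cx'])/c['fx'],(v-c['cy'])/c['fy'],1])-c['t'])
E
python3 - <<'E'
from h import *
t=load('top0');s=load('side0')
a=cv2.resize(t['image'][60:290,270:500],None,fx=3,fy=2.6*1.0,interpolation=cv2.INTER_CUBIC)
a=cv2.resize(t['image'][70:270,270:500],None,fx=3,fy=3,interpolation=cv2.INTER_CUBIC)
cv2.imwrite('pics/topz.png',a[:,:,::-1])
a=cv2.resize(s['image'][130:260,180:380],None,fx=4,fy=4,interpolation=cv2.INTER_CUBIC)
cv2.imwrite('pics/sidez.png',a[:,:,::-1])
E
```

```text
(no output)
```

View pics/topz.png

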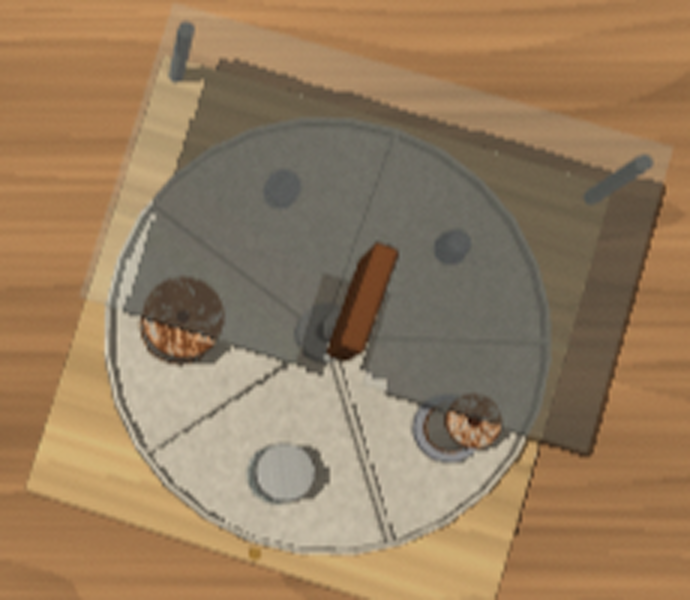

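View pics/sidez.png

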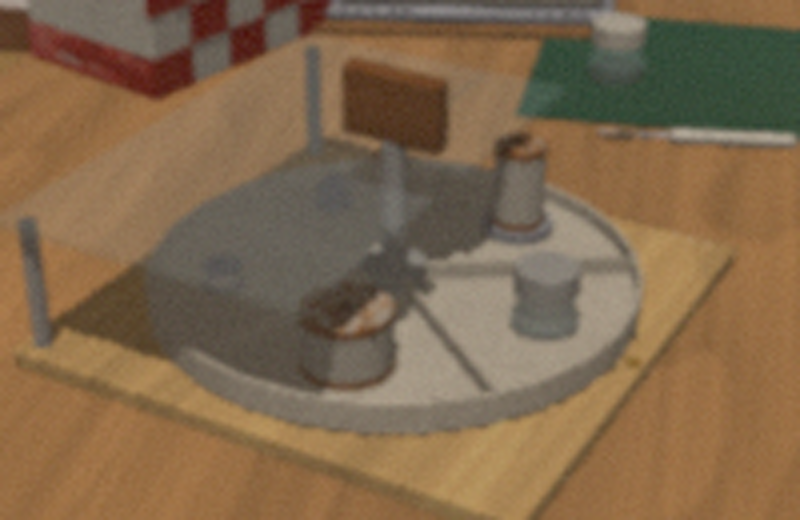

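```bash
python3 - <<'E'
from h import *
t=load('top0');s=load('side0')
# points with depth height
H,W=t['depth'].shape
u,v=np.meshgrid(np.arange(W),np.arange(H))
P=np.stack([(u-t['cx'])/t['fx'],(v-t['cy'])/t['fy'],np.ones_like(u)],-1)*t['depth'][...,None]
P=(P-t['t'])@t['R']
Z=P[...,2]
reg=(u>270)&(u<500)&(v>70)&(v<285)
m=reg&(Z>.135)&(Z<.16); print('bar n',m.sum(),Z[m].mean())
ub=np.array([ray(t,a,b,.147)[:2] for b,a in np.argwhere(m)]).astype(np.float32)
r=cv2.minAreaRect(ub);print('bar rect',r,ub.mean(0))
print(cv2.boxPoints(r))
# rim
def fitc(p): 
    A=np.c_[2*p,np.ones(len(p))];x=np.linalg.lstsq(A,(p**2).sum(1),rcond=None)[0];return x[:2],np.sqrt(x[2]+x[:2]@x[:2])
rim=[(107,310),(122,405),(150,462),(200,520),(255,545),(330,552),(388,543),(455,515),(515,450),(547,360),(535,260),(490,180),(400,128),(330,118),(250,135),(155,205),(120,260)]
p=np.array([ray(t,270+a/3-.33,70+b/3-.33,.032)[:2] for a,b in rim]);print('rim',fitc(p))
for z,q in [('L',(28,490)),('R',(497,600)),('dot',(255,553))]:
    print(z,ray(t,270+q[0]/3,70+q[1]/3,.012))
print('spooltop',ray(t,270+474/3-.3,70+422/3-.3,.077),'depth',dep(t,428,211))
print('foot',ray(t,270+447/3-.3,70+430/3-.3,.028), 'squat',ray(t,330,177,.056))
g=cv2.cvtColor(t['image'],cv2.COLOR_RGB2GRAY)
m2=((g>190)&(abs(u-145)<45)&(abs(v-243)<45)).astype(np.uint8)
c=max(cv2.findContours(m2,0,2)[0],key=cv2.contourArea)
e=cv2.fitEllipse(c);print('dish ell',e)
for zz in(.005,.018): print(ray(t,*e[0],zz))
print('dish radius',np.linalg.norm(ray(t,e[0][0]+e[1][1]/2,e[0][1],.018)-ray(t,*e[0],.018)))
# side checks
print('side spool top',ray(s,180+521/4,130+142/4,.077),'side dish',ray(s,299,391,.018), dep(t,355,252)[2],Z[243,145])
E
```

```text
bar n 362 0.14584511971351838
bar rect ((0.575737476348877, -0.12101276218891144), (0.015446615405380726, 0.06123531237244606), 70.23545837402344) [ 0.57541823 -0.12111272]
[[ 0.5443118  -0.11792757]
 [ 0.60193974 -0.13863462]
 [ 0.60716313 -0.12409796]
 [ 0.5495352  -0.1033909 ]]
rim (array([ 0.57559541, -0.12327731]), np.float64(0.13639610513174444))
L [0.47509474 0.06085798 0.012     ]
R [ 0.41139432 -0.23110067  0.012     ]
dot [ 0.43780459 -0.08216253  0.012     ]
spooltop [ 0.51653217 -0.19788616  0.077     ] depth [ 0.51536474 -0.19811943  0.07780566]
foot [ 0.51591457 -0.19701036  0.028     ] squat [ 0.57698576 -0.03106502  0.056     ]
dish ell ((147.09494018554688, 242.80429077148438), (46.435237884521484, 48.372859954833984), 31.26409912109375)
[0.45311909 0.31768837 0.005     ]
[0.45306698 0.31297462 0.018     ]
dish radius 0.04669739100574056
side spool top [ 0.51620239 -0.19393328  0.077     ] side dish [0.4525453  0.32368891 0.018     ] 0.015321445935715255 0.0033017501252761814
```

```bash
python3 - <<'E'
from h import *
t=load('top0');s=load('side0')
a=cv2.resize(t['image'][220:300,270:470],None,fx=4,fy=4,interpolation=cv2.INTER_CUBIC)
cv2.imwrite('pics/bz.png',a[:,:,::-1])
a=cv2.resize(t['image'][200:290,100:190],None,fx=5,fy=5,interpolation=cv2.INTER_CUBIC)
b=cv2.resize(s['image'][345:420,245:355],None,fx=3,fy=3,interpolation=cv2.INTER_CUBIC)
o=np.zeros((450,790,3),np.uint8);o[:,:450]=a;o[:225,455:785]=b
cv2.imwrite('pics/dz.png',o[:,:,::-1])
E
```

```text
(no output)
```

View pics/bz.png

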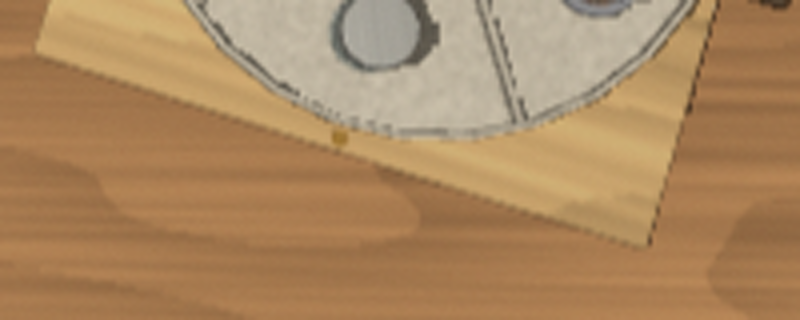

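View pics/dz.png

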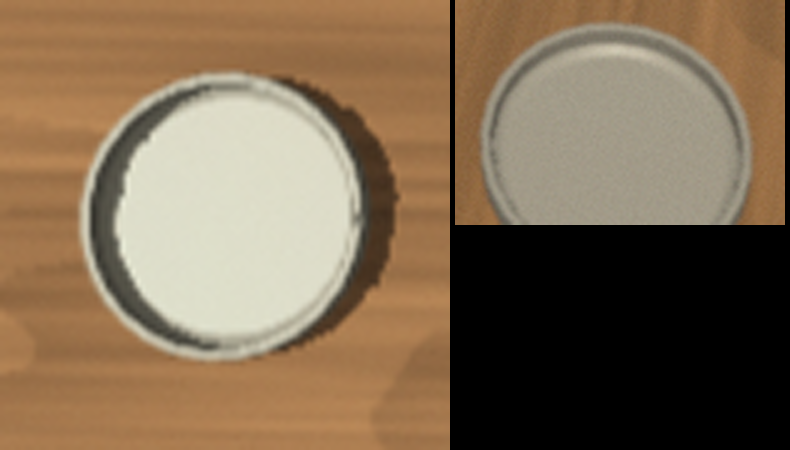

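```bash
cat >> h.py <<'E'
def rows(target,yaw=None,o=None):
    "tool-frame offset (cm) and ay (deg) to reach target TCP, tool down"
    from plant import ctrl
    from scipy.spatial.transform import Rotation as Ro
    o=o or ctrl.observe(); R=Ro.from_euler('xyz',o['tcp_rot'],degrees=True)
    d=R.inv().apply(np.array(target)-o['eef_pos'])*100
    print('shift cm',d.round(2),'now',o['eef_pos'].round(4),o['tcp_rot'].round(2))
    if yaw is not None:
        rv=(R.inv()*Ro.from_euler('xyz',[-90,0,yaw],degrees=True)).as_rotvec(degrees=True); print('turn',rv.round(2))
E
python3 - <<'E'
from h import *
t=load('top0')
L=ray(t,279.2,233,.012);R=ray(t,432.5,281.2,.012);D=ray(t,355,254.5,.012)
print(L,R,np.linalg.norm(L-R),D)
A=np.array([.5756,-.1222]);M=(L+R)[:2]/2
an=lambda d:np.degrees(np.arctan2(d[1],d[0]))
e=(R-L)[:2];print('normal',an([e[1],-e[0]]),'mid',an(M-A),np.linalg.norm(M-A),'dot',an(D[:2]-A))
print('spool',an(np.array([.5164,-.1965])-A)%360)
print('dish',ray(t,144.7,243.2,.018))
rows([.5757,-.1216,.205],70.2)
E
```

```text
[0.47572449 0.06112217 0.012     ] [ 0.39071436 -0.22487581  0.012     ] 0.2983648216849657 [ 0.4374932  -0.08216188  0.012     ]
normal 163.44592853938434 mid 164.18750673526017 0.14798035998016293 dot 163.832759862606
spool 231.45321960424832
dish [0.45224116 0.31757318 0.018     ]
shift cm [-57.77   3.44 -58.65] now [0.1773 0.5989 0.2385] [-9.001e+01  8.000e-02  7.351e+01]
turn [ 0.01  3.31 -0.08]
```

```bash
python3 -m inch '-3.8 0 -3.9 0 0 0;-3.8 0 -3.9 0 0 0;-3.8 0 -3.9 0 0 0;-3.8 0 -3.9 0 0 0;-3.8 0 -3.9 0 0 0;-3.8 0 -3.9 0 0 0;-3.8 0 -3.9 0 0 0;-3.8 0 -3.9 0 0 0' 1 40; python3 -m inch '-3.8 0.5 -3.9 0 0 0;-3.8 0.5 -3.9 0 0 0;-3.8 0.5 -3.9 0 0 0;-3.8 0.5 -3.9 0 0 0;-3.8 0.5 -3.9 0 0 0;-3.8 0.5 -3.9 0 0 0;-3.8 0.5 -3.9 0 0 0;0 0 0 0 3.3 0'
python3 -c "
from h import *
rows([.5757,-.1216,.118],70.2)"
```

```text
time_s: 1.1
eef_pos: [0.3908, 0.2175, 0.2393]
tcp_rot: [-90.0, -0.0, 73.5]
wrist_force: [1.5, 0.0, 0.5]
finger_gap: 0.0852
time_s: 2.1
eef_pos: [0.5769, -0.1185, 0.2034]
tcp_rot: [-90.0, 0.2, 69.8]
wrist_force: [-0.5, 1.6, 0.3]
finger_gap: 0.0853
shift cm [-0.3   8.54  0.  ] now [ 0.5769 -0.1185  0.2034] [-90.01   0.17  69.79]
turn [ 0.01 -0.41 -0.17]
```

```bash
python3 -m inch '-0.3 3 0 0 0 0;0 3 0 0 0 0;0 2.5 0 0 0 0;0 0 0 0 0 0'; python3 -c "
from h import *
rows([.5757,-.1216,.118],70.2)
from plant import ctrl
c=ctrl.camera('side');cv2.imwrite('pics/s1.png',cv2.resize(c['image'][60:270,130:410],None,fx=2.8,fy=2.8)[:,:,::-1])"
```

```text
time_s: 2.6
eef_pos: [0.574, -0.1158, 0.1173]
tcp_rot: [-89.8, 0.1, 70.2]
wrist_force: [-0.4, -1.0, -0.1]
finger_gap: 0.0859
shift cm [-0.49 -0.07 -0.36] now [ 0.574  -0.1158  0.1173] [-8.976e+01  7.000e-02  7.021e+01]
turn [-0.24  0.01 -0.07]
```

View pics/s1.png

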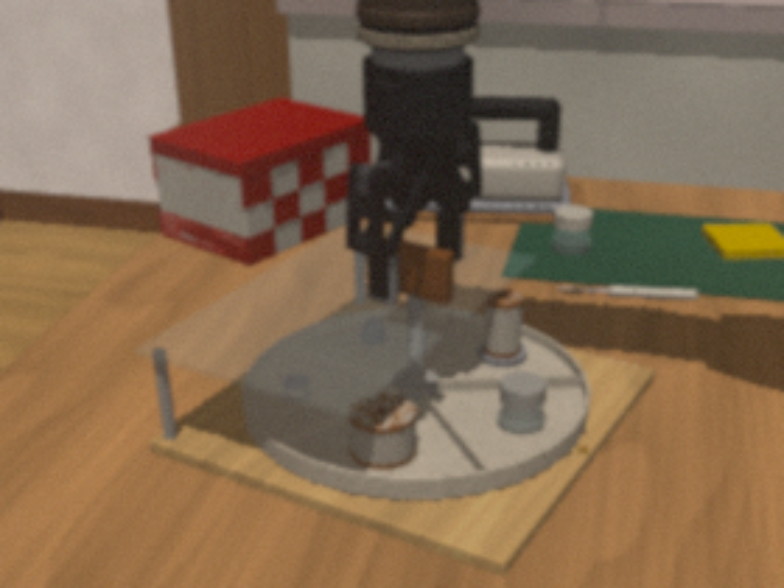

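```bash
python3 -m inch '-0.5 0 -0.3 0 0 0;0 0 0 0 0 0'; python3 -c "
from h import *
rows([.5757,-.1216,.118],70.2)"
```

```text
time_s: 2.9
eef_pos: [0.5774, -0.1228, 0.1205]
tcp_rot: [-90.1, -0.0, 70.2]
wrist_force: [0.2, 0.8, -0.4]
finger_gap: 0.0857
shift cm [0.06 0.25 0.2 ] now [ 0.5774 -0.1228  0.1205] [-9.012e+01 -1.000e-02  7.016e+01]
turn [ 0.12 -0.04  0.01]
```

```bash
python3 -m inch '0 0 0 0 0 0;0 0 0 0 0 0;0 0 0 0 0 0;0 0 0 0 0 0;0 0 0 0 0 0;0 0 0 0 0 0' 0 40; python3 -c "
from h import *
rows([.5757,-.1216,.118],70.2)"
```

```text
time_s: 3.65
eef_pos: [0.5765, -0.1222, 0.1194]
tcp_rot: [-90.0, 0.0, 70.2]
wrist_force: [-0.9, -0.8, 2.7]
finger_gap: 0.0135
shift cm [0.03 0.14 0.1 ] now [ 0.5765 -0.1222  0.1194] [-9.000e+01  1.000e-02  7.019e+01]
turn [-0.   -0.01 -0.01]
```

```bash
python3 -m inch '0 0 0 0 4 0;0 0 0 0 8 0;0 0 0 0 8 0;0 0 0 0 8 0;0 0 0 0 8 0' ; python3 -m inch '0 0 0 0 8 0;0 0 0 0 8 0;0 0 0 0 8 0;0 0 0 0 5 0;0 0 0 0 2.8 0;0 0 0 0 0 0;0 0 0 0 0 0;0 0 0 0 0 0'; python3 - <<'E'
from h import *
from plant import ctrl
for n in['side','top']:
    c=ctrl.camera(n);pickle.dump(c,open(n+'2.pkl','wb'))
    k=(slice(60,270),slice(130,410)) if n=='side' else (slice(70,290),slice(230,500))
    cv2.imwrite(f'pics/{n}2.png',cv2.resize(c['image'][k],None,fx=2.7,fy=2.7,interpolation=cv2.INTER_CUBIC)[:,:,::-1])
rows([.5757,-.1216,.118],70.2-67.8)
E
```

```text
time_s: 4.28
eef_pos: [0.5767, -0.1219, 0.1194]
tcp_rot: [-90.0, -0.0, 34.0]
wrist_force: [-1.2, -0.6, 0.9]
finger_gap: 0.0135
time_s: 5.28
eef_pos: [0.5769, -0.1219, 0.1194]
tcp_rot: [-90.0, -0.0, 2.4]
wrist_force: [0.4, -0.6, 1.9]
finger_gap: 0.0134
shift cm [-0.12  0.14  0.03] now [ 0.5769 -0.1219  0.1194] [-9.00e+01 -3.00e-02  2.44e+00]
turn [-0.    0.04  0.03]
```

View pics/side2.png

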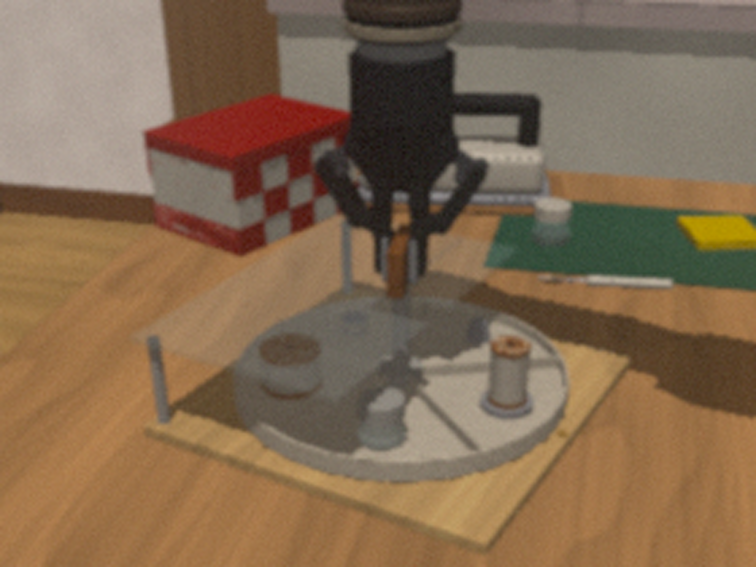

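View pics/top2.png

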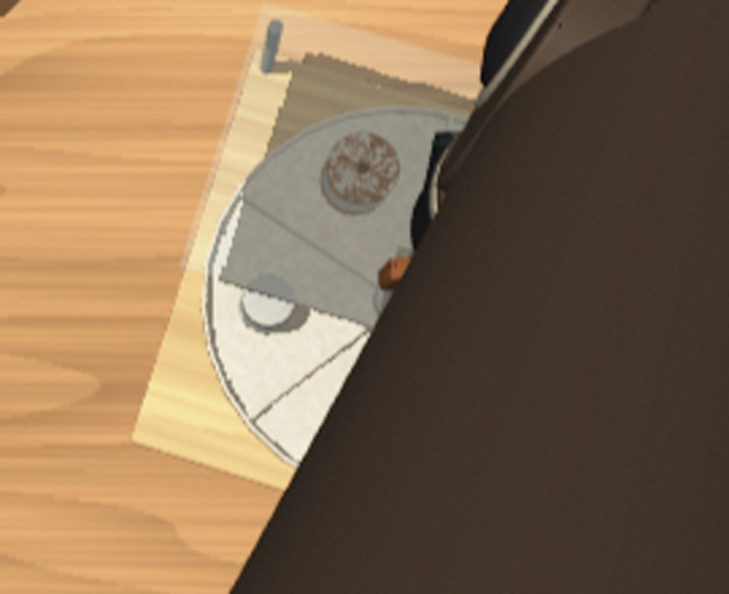

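```bash
python3 -m inch '0 0 0 0 0 0;0 0 0 0 0 0;0 0 0 0 0 0;0 0 0 0 0 0' 1; python3 -m inch '0 -3 0 0 0 0;0 -3 0 0 0 0;0 -1 0 0 -5 0;0 0 0 0 -10 0;0 0 0 0 -10 0;0 0 0 0 -10 0;0 0 0 0 -10 0;0 0 0 0 -10 0' 0.7;  python3 -m inch '0 0 0 0 -10 0;0 0 0 0 -6.3 0;0 0 0 0 0 0'; python3 - <<'E'
from h import *
from plant import ctrl
s=load('side2');p=ray(s,318.9,187.8,.077);print(p)
s0=load('side0');print('side bias at start',ray(s0,180+521/4,130+142/4,.077))
rows([.4836,-.0949,.15],73.7)
E
```

```text
time_s: 5.88
eef_pos: [0.5766, -0.1218, 0.1192]
tcp_rot: [-90.0, 0.0, 2.4]
wrist_force: [-0.6, 0.3, 0.9]
finger_gap: 0.0838
time_s: 6.88
eef_pos: [0.5766, -0.1219, 0.1893]
tcp_rot: [-90.0, 0.0, 57.7]
wrist_force: [-0.1, 0.6, -1.4]
finger_gap: 0.0597
time_s: 7.25
eef_pos: [0.5766, -0.122, 0.1893]
tcp_rot: [-90.0, -0.0, 73.6]
wrist_force: [0.6, 0.5, -0.2]
finger_gap: 0.06
[ 0.48338246 -0.09029033  0.077     ]
side bias at start [ 0.51620239 -0.19393328  0.077     ]
shift cm [-0.02  3.93  9.69] now [ 0.5766 -0.122   0.1893] [-9.000e+01 -1.000e-02  7.365e+01]
turn [-0.   -0.05  0.01]
```

```bash
python3 -m inch '0 1 4.8 0 0 0;0 1.5 4.85 0 0 0;0 1.5 0 0 0 0;0 0 0 0 0 0;0 0 0 0 0 0'; python3 - <<'E'
from h import *
from plant import ctrl
for n in['side','top']:
    c=ctrl.camera(n);pickle.dump(c,open(n+'3.pkl','wb'))
    k=(slice(60,270),slice(180,460)) if n=='side' else (slice(70,290),slice(230,500))
    cv2.imwrite(f'pics/{n}3.png',cv2.resize(c['image'][k],None,fx=2.7,fy=2.7,interpolation=cv2.INTER_CUBIC)[:,:,::-1])
rows([.4836,-.0947,.052],73.7)
E
```

```text
time_s: 7.88
eef_pos: [0.4854, -0.0952, 0.1498]
tcp_rot: [-90.1, 0.0, 73.7]
wrist_force: [0.2, 0.4, -0.8]
finger_gap: 0.0598
shift cm [0.01 9.77 0.18] now [ 0.4852 -0.0952  0.1497] [-9.007e+01  1.000e-02  7.367e+01]
turn [ 0.07 -0.03 -0.01]
```

View pics/side3.png

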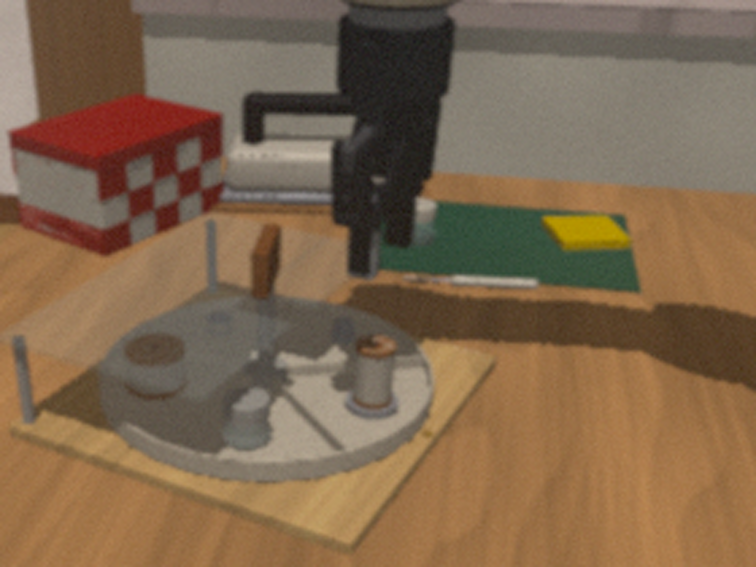

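View pics/top3.png

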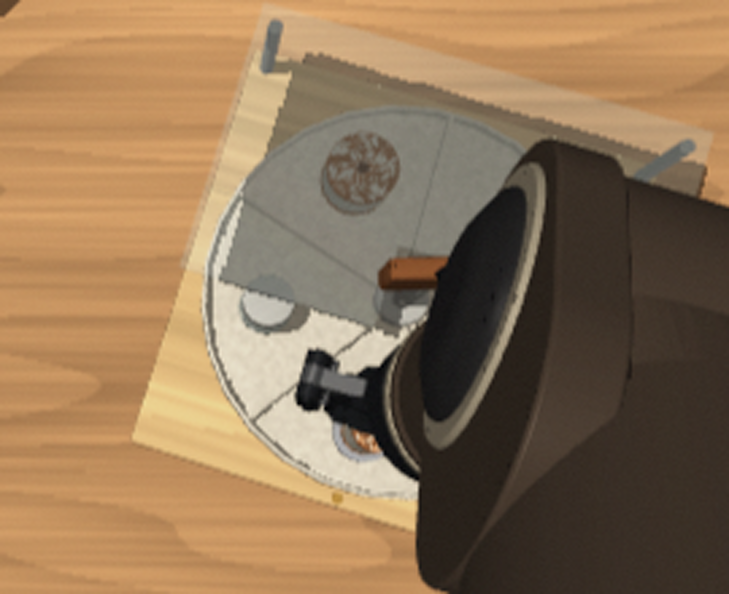

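```bash
python3 -m inch '0 2 0.2 0 0 0;0 2 0 0 0 0;0 0 0 0 0 0'; python3 -m inch '0 2 0 0 0 0;0 1.5 0 0 0 0;0 1.2 0 0 0 0;0 1 0 0 0 0;0 0 0 0 0 0;0 0 0 0 0 0'; python3 - <<'E'
from h import *
from plant import ctrl
c=ctrl.camera('side')
cv2.imwrite('pics/s4.png',cv2.resize(c['image'][110:250,230:400],None,fx=4,fy=4,interpolation=cv2.INTER_CUBIC)[:,:,::-1])
rows([.4836,-.0947,.052],73.7)
E
```

```text
time_s: 8.35
eef_pos: [0.4818, -0.0944, 0.1085]
tcp_rot: [-89.9, 0.0, 73.7]
wrist_force: [-0.1, 0.7, 0.1]
finger_gap: 0.0599
time_s: 9.1
eef_pos: [0.4823, -0.0943, 0.0525]
tcp_rot: [-90.0, -0.0, 73.7]
wrist_force: [-0.0, -0.0, -0.6]
finger_gap: 0.0597
shift cm [-0.    0.07 -0.12] now [ 0.4824 -0.0943  0.0527] [-9.004e+01 -1.000e-02  7.371e+01]
turn [0.04 0.01 0.01]
```

View pics/s4.png

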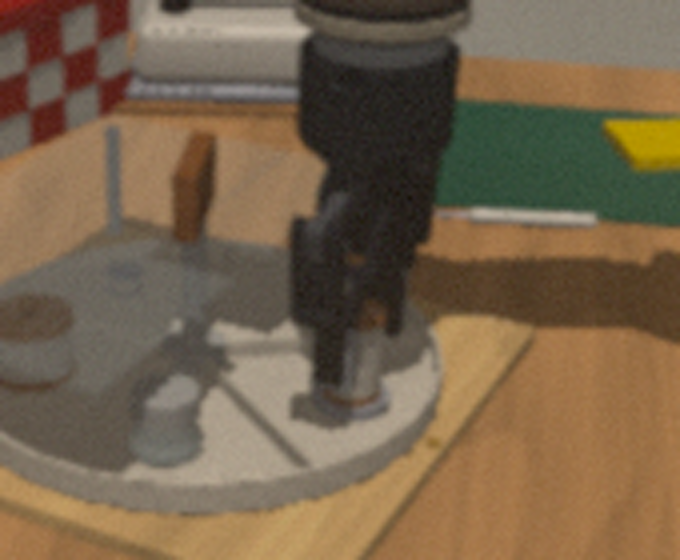

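Fingers straddle the spool (pixels ~350,370 in the crop). Closing and lifting slightly.

```bash
python3 -m inch '0 0 -0.1 0 0 0;0 0 0 0 0 0;0 0 0 0 0 0;0 0 0 0 0 0;0 0 0 0 0 0;0 0 0 0 0 0' 0 40; python3 -m inch '0 -0.5 0 0 0 0;0 -1 0 0 0 0;0 -2 0 0 0 0;0 -3 0 0 0 0;0 -3 0 0 0 0;0 0 0 0 0 0;0 0 0 0 0 0';python3 - <<'E'
from h import *
from plant import ctrl
c=ctrl.camera('side')
cv2.imwrite('pics/s5.png',cv2.resize(c['image'][80:220,230:400],None,fx=4,fy=4,interpolation=cv2.INTER_CUBIC)[:,:,::-1])
rows([.4525,.318,.15],73.7)
E
```

```text
time_s: 9.9
eef_pos: [0.4835, -0.0945, 0.0528]
tcp_rot: [-90.1, -0.0, 73.7]
wrist_force: [-0.3, 0.4, 5.9]
finger_gap: 0.029
time_s: 10.78
eef_pos: [0.4828, -0.0942, 0.1471]
tcp_rot: [-90.0, -0.0, 73.7]
wrist_force: [-0.1, 0.5, -1.1]
finger_gap: 0.0293
shift cm [38.73 -0.32 14.44] now [ 0.4825 -0.0943  0.1467] [-8.993e+01  1.000e-02  7.372e+01]
turn [-0.07  0.02 -0.01]
```

View pics/s5.png

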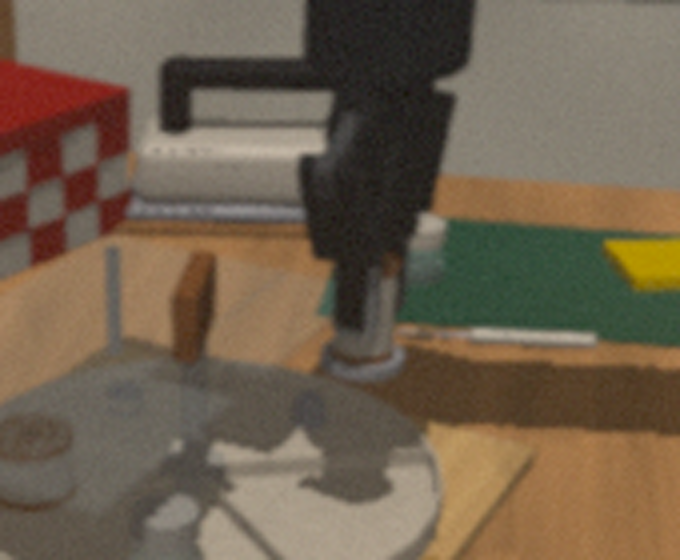

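```bash
python3 -m inch '3 0 1.1 0 0 0;4.5 0 1.7 0 0 0;4.8 0 1.8 0 0 0;4.8 0 1.8 0 0 0;4.8 0 1.8 0 0 0;4.8 0 1.8 0 0 0;4.8 0 1.8 0 0 0;4.5 0 1.7 0 0 0'; python3 -m inch '2.7 0 0.9 0 0 0;0 0 0 0 0 0;0 0 0 0 0 0';python3 - <<'E'
from h import *
from plant import ctrl
for n in['side','top']:
    c=ctrl.camera(n);pickle.dump(c,open(n+'6.pkl','wb'))
    cv2.imwrite(f'pics/{n}6.png',c['image'][:,:,::-1])
rows([.4525,.318,.045],73.7)
E
```

```text
time_s: 11.82
eef_pos: [0.4536, 0.2903, 0.1461]
tcp_rot: [-89.9, 0.1, 73.7]
wrist_force: [0.7, -0.6, 0.2]
finger_gap: 0.0288
time_s: 12.2
eef_pos: [0.4532, 0.316, 0.1463]
tcp_rot: [-90.0, 0.1, 73.7]
wrist_force: [0.3, -0.7, -0.8]
finger_gap: 0.0294
shift cm [ 0.2  10.19  0.17] now [0.4536 0.3157 0.1469] [-8.999e+01  7.000e-02  7.360e+01]
turn [-0.01 -0.1  -0.07]
```

View pics/side6.png

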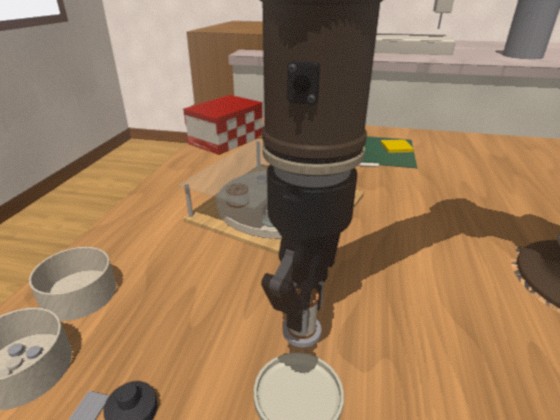

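View pics/top6.png

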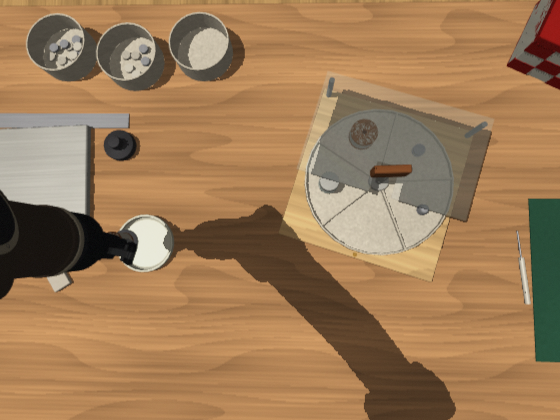

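```bash
python3 -m inch '0.2 2.5 0.15 0 0 0;0 2.5 0 0 0 0;0 2.5 0 0 0 0;0 1.5 0 0 0 0;0 1 0 0 0 0;0 0 0 0 0 0;0 0 0 0 0 0'; python3 -m inch '0 0.3 0 0 0 0;0 0.3 0 0 0 0;0 0 0 0 0 0;0 0 0 0 0 0';python3 - <<'E'
from h import *
from plant import ctrl
c=ctrl.camera('side')
cv2.imwrite('pics/s7.png',cv2.resize(c['image'][280:420,220:380],None,fx=4,fy=4,interpolation=cv2.INTER_CUBIC)[:,:,::-1])
rows([.4525,.318,.0358],73.7)
E
```

```text
time_s: 13.18
eef_pos: [0.453, 0.3199, 0.048]
tcp_rot: [-90.0, -0.1, 73.7]
wrist_force: [-0.3, 0.7, -0.3]
finger_gap: 0.0284
time_s: 13.68
eef_pos: [0.4526, 0.3197, 0.0413]
tcp_rot: [-90.0, -0.0, 73.7]
wrist_force: [-0.0, 0.6, -1.4]
finger_gap: 0.0291
shift cm [-0.17  0.55 -0.04] now [0.4526 0.3197 0.0413] [-90.    -0.    73.71]
turn [0.   0.01 0.  ]
```

View pics/s7.png

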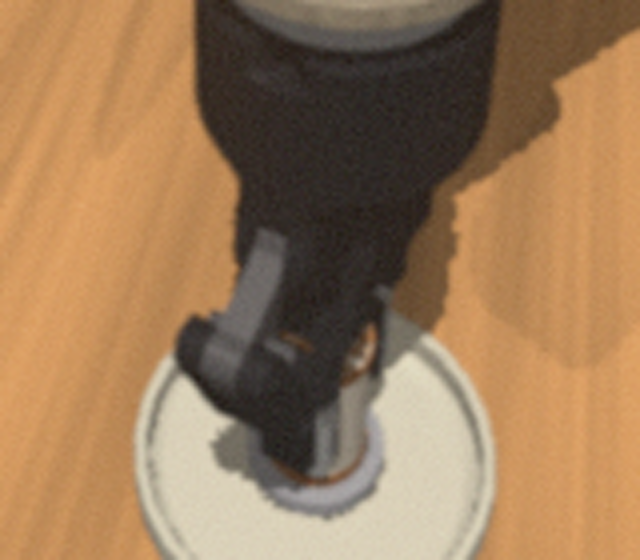

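Spool is over the middle of the dish, about 5 mm up; lowering until contact.

```bash
python3 -m inch '0 0.2 0 0 0 0;0 0.1 0 0 0 0;0 0 0 0 0 0;0 0 0 0 0 0'; python3 -m inch '0 0.15 0 0 0 0;0 0 0 0 0 0;0 0 0 0 0 0'
```

```text
time_s: 14.22
eef_pos: [0.4525, 0.3197, 0.0383]
tcp_rot: [-90.0, 0.0, 73.7]
wrist_force: [0.8, -0.1, -1.4]
finger_gap: 0.0288
time_s: 14.6
eef_pos: [0.4525, 0.3197, 0.0368]
tcp_rot: [-90.0, 0.0, 73.7]
wrist_force: [0.3, 0.5, -0.6]
finger_gap: 0.029
```

```bash
python3 -m inch '0 0.1 0 0 0 0;0 0 0 0 0 0;0 0 0 0 0 0'; python3 -m inch '0 0.1 0 0 0 0;0 0 0 0 0 0;0 0 0 0 0 0'
```

```text
time_s: 14.98
eef_pos: [0.4526, 0.3198, 0.0359]
tcp_rot: [-90.0, -0.0, 73.7]
wrist_force: [-0.7, 0.3, 0.7]
finger_gap: 0.0293
time_s: 15.35
eef_pos: [0.4526, 0.3198, 0.0358]
tcp_rot: [-90.0, -0.0, 73.7]
wrist_force: [-3.0, -1.8, 11.2]
finger_gap: 0.0289
```

```bash
python3 -m inch '0 -0.05 0 0 0 0;0 0 0 0 0 0;0 0 0 0 0 0;0 0 0 0 0 0;0 0 0 0 0 0' 0.7; python3 -m inch '0 -0.5 0 0 0 0;0 -2 0 0 0 0;0 -3 0 0 0 0;0 -4 0 0 0 0;0 -4 0 0 0 0;0 0 -4 0 0 0;0 0 -4 0 0 0;0 0 0 0 0 0'; python3 -m inch '0 0 -5 0 0 0;0 0 -5 0 0 0;0 0 0 0 0 0;0 0 0 0 0 0'; python3 - <<'E'
from h import *
from plant import ctrl
for n in['side','top']:
    c=ctrl.camera(n);pickle.dump(c,open(n+'8.pkl','wb'))
    k=(slice(280,420),slice(200,380)) if n=='side' else (slice(180,300),slice(60,240))
    cv2.imwrite(f'pics/{n}8.png',cv2.resize(c['image'][k],None,fx=4,fy=4,interpolation=cv2.INTER_CUBIC)[:,:,::-1])
E
```

```text
time_s: 15.98
eef_pos: [0.4525, 0.3197, 0.0352]
tcp_rot: [-90.0, 0.0, 73.7]
wrist_force: [0.4, 0.5, -0.8]
finger_gap: 0.0601
time_s: 16.98
eef_pos: [0.5321, 0.2951, 0.1708]
tcp_rot: [-90.1, 0.0, 73.5]
wrist_force: [-1.8, -0.4, -0.7]
finger_gap: 0.0599
time_s: 17.48
eef_pos: [0.6242, 0.2697, 0.1699]
tcp_rot: [-89.9, 0.0, 73.7]
wrist_force: [-0.7, 1.3, -0.2]
finger_gap: 0.0599
```

View pics/side8.png

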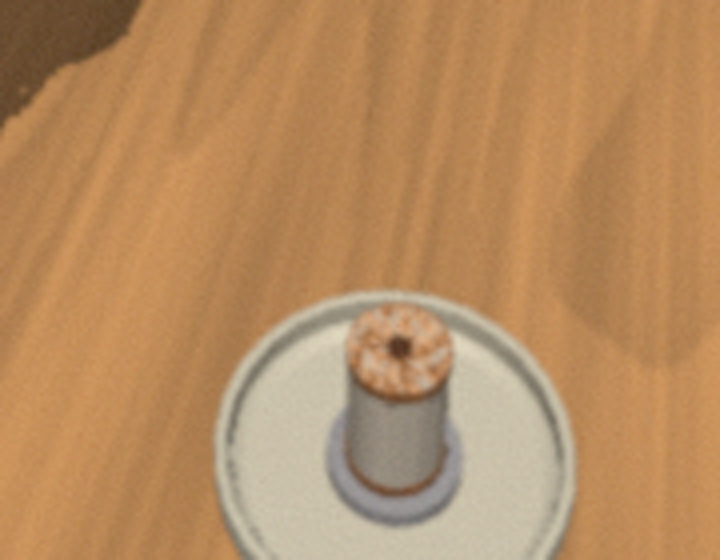

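View pics/top8.png

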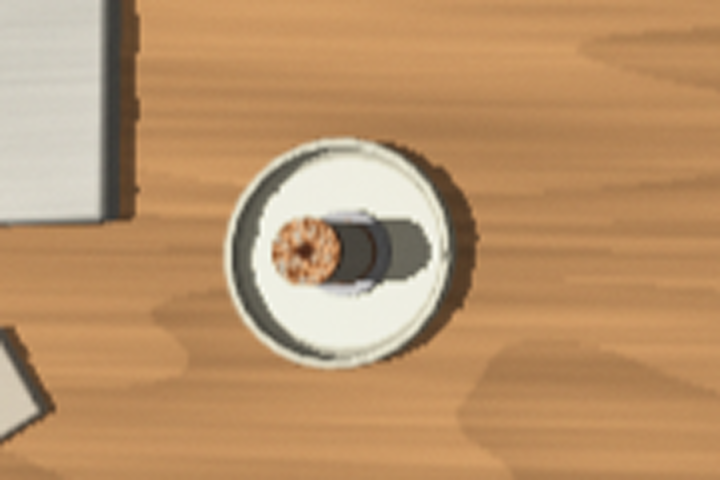

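```bash
python3 - <<'E'
from h import *
from plant import ctrl
t=load('top8');s=load('side8')
print(ray(t,136.5,242.5,.060),dep(t,136,243),'dish',ray(t,144.7,243.2,.018),'side',ray(s,200+399/4,280+350/4,.060),ctrl.observe()['time_s'])
print(ctrl.hand_in())
E
```

```text
[0.45313781 0.31718697 0.06      ] [0.4522186  0.31745402 0.06154827] dish [0.45224116 0.31757318 0.018     ] side [0.45331479 0.32195938 0.06      ] 17.575
the job is handed in; nothing more can be done
None
```

I turned the carousel 68° clockwise by the bar, which brought the tall spool to the open front. I then gripped the spool across its upper half, set it down in the white dish, backed the arm away and handed in at 17.6 s.

- **At the front:** the side camera put the spool at about (0.483, −0.094) after correcting for its offset. The target was (0.484, −0.095).
- **In the dish:** in the last images the spool stands upright and the gripper is clear of it. The top camera puts its axis at (0.453, 0.317), within about 1 mm of the dish centre at (0.452, 0.318). Its top reads 60–62 mm above the table, where 60 mm is expected.
- **Disagreement:** the side camera read about 4–5 mm more in y than the top camera throughout. That is more than the stated 2 mm calibration, but well inside the 35 mm tolerance.
- **Forces:** the highest wrist force I saw was about 12 N, when the spool touched down. I only read the force at the end of each move.

No check failed, and the hand-in gave no verdict.

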